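# Push the bench block into the corner stop

## Task

Push the square steel bench block along the bench top, with the fingertips and without lifting or tipping it, into the inside corner of the L-shaped wooden stop, so that it sits square with one side flush against each leg. Leave it lying there and let go. Do not disturb the other things on the bench.

Things in the scene. Friction and masses are not known exactly. Their poses are not given: they have to be found in the camera images.
- bench_block: Square flat plain steel block, 75 x 75 x 18 mm, 0.6 to 0.95 kg, loose, flat on the bench. Origin: centre of its underside; x and y square to its sides, z up. Any side may face either leg. It starts nearer the robot and to the right of the stop, out of square with it by up to 0.7 rad. Sliding it takes some 3 to 7 N.
- corner_stop: L of two dark wood battens, 22 mm wide, 14 high (17 at the steel corner plate's screws), fixed to the bench. Origin: inside corner at bench height. Far leg runs 200 mm along -y, inner face at x = 0; side leg runs 120 mm along -x, inner face at y = 0. Seated, the block's centre is at x = y = -37.5 mm here. Its x points away from the robot, y to the robot's left, within 0.35 rad.
- solder_block: Bystander: charcoal-grey soldering block, 100 x 68 x 24 mm, oblong with a dark round spot on top; right of the work. Origin: centre of the underside, x along its length. Not the block to push.
- dapping_block: Bystander: steel cube with round hollows, 45 mm; left of the stop. Origin: centre of the underside.
- punch_3: Bystander: thin steel punch, 8 mm thick, 74 mm long along its y, lying behind the far leg. Origin: centre of the underside.
- pliers_flat: Bystander: flat-nose pliers lying flat, 48 x 157 x 12 mm, long along y, left of the work. Origin: centre of the underside.
- bead_jar_1: Bystander: small clear jar of beads with a ribbed pale cap, 44 mm across, 52 mm high, right of the work. Origin: centre of the underside.
- wax_lump: Bystander: lump of wax, 28 x 34 x 16 mm, to the right of the work. Origin: centre of the underside.
Things that resemble listed ones, but are neither listed nor needed, are in the scene too. Leave any pink or turquoise look-alike of the bench_block alone.

How it is judged:
By the outcome, as a careful person would: the job done as asked, in the order asked, and still so for the second after the job is handed in, with the robot touching nothing.
It also fails if it takes over 58 s, if anything falls off the work surface, if the arm or the gripper's body presses on something with over 40 N, if the wrist force passes 120 N, or if a joint passes its speed limit or range.

## Robot

A 6-joint arm with a two-finger parallel gripper is mounted at the origin on a cart in front of the work surface, level with it; the furniture and walls round the work are solid. World frame = base frame: x ahead of the robot, y to its left, z up, the work surface at z = 0. Lengths are in m, angles in rad, forces in N, time in s.
With the tool pointing down it reaches from about 0.3 to 0.875 m from the base axis. Payload 6.4 kg.
Tool frame: the origin (TCP) lies at the very end of the fingers, on their centre line; the grasp point (between the pads) lies 19 mm behind it; z points along the fingers, y is the direction in which the jaws open and shut (so a half turn about z gives the same grasp; the last joint's range is limited). The gripper opens to 85 mm and grips with 20 to 120 N. Pads are 22 mm wide; open, the fingers measure 114 mm over their backs; the gripper's body (76 mm by 85 mm) begins 54 mm behind the grasp point. The pads swing forward as they close: fully open they stand 13 mm farther back than shut.
Start: joints at [-1.549, 0.181, 1.607, -0, 1.354, -0.206], TCP at [0.13, -0.56, 0.231] pointing down, gripper open.
Joint ranges: [-2.99, 2.99], [-0.89, 2.07], [0.3, 2.58], [-1.14, 4.28], [0, 2.63], [-3.12, 3.12]. Speed limits (rad/s): [2.57, 2.57, 3.01, 3.14, 3.14, 3.14].

## Interface

Orientations are given as a unit quaternion [w, x, y, z].
In Python, from station import monitor, cams, r gives the robot as it stands.
- The arm moves only by the shell command python3 -m pendant 'ROWS' [OPENING]. ROWS is JSON, a list of rows, each a list of 6 numbers: the shift along the world's x, y, z in m, then the turn, a rotation vector about the world's x, y, z in rad. A call has 1 to 10 rows; each row shifts and turns the commanded pose from where the row before left it; what a row does not reach is not made up. A row lasts 1/8 s, in which the tool goes at most 62.5 mm and 10.7 degrees, less where a joint would pass 70% of its speed; a pose out of reach is approached as far as the arm can. A call is refused whole if a number of a shift passes 0.0625 or a number of a turn 0.188, either way. A call with a gripper value outside its range is refused whole. OPENING is the gripper command: -1 is shut, 1 is fully open, values between are in proportion, set as the call begins (- or left out, the last holds). The fingers move at their own pace and stop on an object; the grip force is fixed at half the most. Time passes only in rows, so rows that do not move let the fingers close. It gives the time, the measured TCP pose, the force and the opening at its end, in the units of the state.
- monitor.state(): the state, without advancing time (a new reading comes with each control period).
- cams.get_image(name): name is "side" or "top" or "wrist"; returns (picture, depth): 400x640x3 uint8, red, green, blue; 400x640 float32, m along the optical axis (not along the pixel's ray), 0 where there is no reading.
- cams.camera_model(name): a dict with "camera_matrix" (3x3 intrinsics, pixels), "rvec" (rotation vector, rad) and "tvec" (3), from world to camera coordinates, as OpenCV has them. Camera axes: x right, y down, z forward; pixel columns grow to the right and rows downward; lengths in m; the calibration is good to about 2 mm. The wrist camera is an equidistant fisheye: a pixel r from the principal point sees the ray r / f radians off the axis. A picture is of the moment at which its call begins: read the wrist's pose just before it. camera_model takes no time and is no camera call; for the wrist camera it gives the pose at the moment of the call.
- r.hand_in(): hands the job in, once; it reports no verdict.
The state is a dict: "clock": time; "q": joint angles; "dq": joint speeds; "tau": joint torques, N m; "tcp_pos": TCP position; "tcp_rot": TCP orientation; "contact_force": force on the tool from outside, world axes, zero at the start; "torque": the same for the moment, N m; "width": opening from 0.0 (shut) to 1.0 (fully open).
Only numpy, scipy, OpenCV 4.12 (cv2) and the standard library are available. Lean on these libraries where they do the work, as an engineer would, in place of code of your own. Each camera call takes 0.05 s, during which the arm holds its last target. There are 200 camera calls.

## Working session

There is one attempt and no reset: what is moved stays moved. The work goes in short steps, Python scripts to look and compute and a shell command to move; the robot and the scene stay as the last step left them, time stands still between calls to the robot, and variables do not carry over. Pictures are saved under pics/ and viewed, about 8 in all and at most 12, crops included, and the job is handed in when it is done.

```bash
mkdir -p pics
cat > h.py <<'E'
import numpy as np, cv2
from station import monitor, cams, r
def cam(n):
    m=cams.camera_model(n);K=np.array(m["camera_matrix"],float);R=cv2.Rodrigues(np.array(m["rvec"],float))[0];t=np.array(m["tvec"],float).ravel();return K,R,t
def ray(n,uv,z):
    K,R,t=cam(n);uv=np.atleast_2d(np.array(uv,float));d=np.c_[uv,np.ones(len(uv))]@np.linalg.inv(K).T@R
    c=-R.T@t;return (c+d*((z-c[2])/d[:,2])[:,None])[:,:2]
def save(n,f):
    p,d=cams.get_image(n);cv2.imwrite(f,p[:,:,::-1]);return p,d
E
python3 - <<'E'
from h import *
for n in("top","side"):
    p,d=save(n,f"pics/{n}0.png");np.savez(f"{n}0.npz",p=p,d=d);K,R,t=cam(n);print(n,K.round(1).tolist(),(-R.T@t).round(3),R.round(2).tolist())
print(monitor.state())
E
```

```text
top [[370.5, 0.0, 321.0], [0.0, 370.5, 201.3], [0.0, 0.0, 1.0]] [0.455 0.02  1.054] [[-0.02, -1.0, 0.02], [-0.99, 0.02, -0.1], [0.1, -0.03, -0.99]]
side [[454.3, 0.0, 318.7], [0.0, 454.3, 201.7], [0.0, 0.0, 1.0]] [ 0.322 -1.087  0.506] [[0.98, -0.2, 0.03], [-0.05, -0.38, -0.92], [0.19, 0.9, -0.38]]
{'clock': 0.1, 'q': array([-1.54926473e+00,  1.81495384e-01,  1.60790865e+00, -1.69644963e-05,
        1.35382179e+00, -2.06294578e-01]), 'dq': array([-0.00015174,  0.00026377, -0.00148878, -0.00053015,  0.00053758,
       -0.00064745]), 'tau': array([ 3.38585887e-04, -4.45873976e+01, -3.52238452e+01, -3.56224336e-04,
        4.18747179e-03,  2.60683362e-05]), 'tcp_pos': array([ 0.12987342, -0.55962073,  0.23045784]), 'tcp_rot': array([-8.13868396e-04,  9.93518377e-01,  1.13668671e-01,  6.70836571e-05]), 'contact_force': array([ 0.31146921, -0.56812481, -0.66011611]), 'torque': array([-0.02370031, -0.0265392 , -0.00704252]), 'width': 1.0008184280244683}
```

View pics/top0.png

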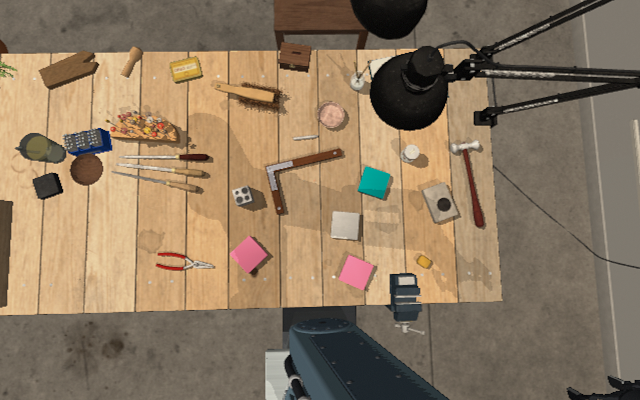

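The top view shows the grey steel square at (346,225). The look-alikes are pink at (250,255) and (355,272), and turquoise at (374,182). The stop's inside corner is near (277,172). The grey square is the only plain steel one, so I'll confirm it in a crop and measure it there.

Run:
```python
from h import *
p=np.load("top0.npz")["p"];hsv=cv2.cvtColor(p,cv2.COLOR_RGB2HSV)
m=((hsv[...,1]<50)&(hsv[...,2]>110)).astype(np.uint8)
m[:, :320]=0;m[:,375:]=0;m[:200]=0;m[250:]=0
m=cv2.morphologyEx(m,cv2.MORPH_OPEN,np.ones((3,3)))
c=max(cv2.findContours(m,0,2)[0],key=cv2.contourArea)
w=ray("top",c[:,0],.018).astype(np.float32);print("block",cv2.minAreaRect((w*1000)))
# wood dark
m2=((hsv[...,2]<125)&(hsv[...,1]>90)).astype(np.uint8);m3=np.zeros_like(m2);m3[145:218,262:346]=m2[145:218,262:346]
v=p[140:260,235:395];v=cv2.resize(v,None,fx=5,fy=5,interpolation=cv2.INTER_CUBIC)
cv2.drawContours(v,[((c-[235,140])*5+2).astype(int)],-1,(255,0,0),1)
for q in cv2.findContours(m3,0,2)[0]:
    if cv2.contourArea(q)>30: cv2.drawContours(v,[((q-[235,140])*5+2).astype(int)],-1,(0,255,0),1)
cv2.imwrite("pics/crop0.png",v[:,:,::-1])
```

```text
block ((489.6893310546875, -71.68086242675781), (75.5003890991211, 74.09266662597656), 83.27274322509766)
```

View pics/crop0.png

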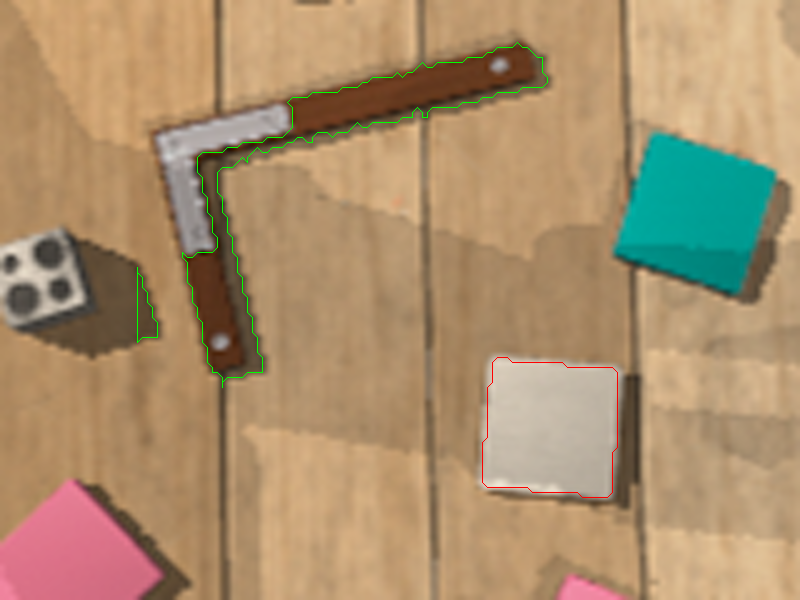

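The crop confirms the plain steel square at (346,225). The L's steel corner plate is at upper left, with its inner corner near crop (200,157). Next I'll fit the stop's inner top edges.

```bash
cat >> h.py <<'E'
def edges(p,pts0,pts1,off=None):
    pass
E
python3 - <<'E'
from h import *
p=np.load("top0.npz")["p"];g=p.astype(np.int32)
f=lambda l:np.array(l,float)/5+[235,140]
# outer edges (against bench, clean) from the crop, at top height
far=ray("top",f([[157,131],[518,42]]),.014); side=ray("top",f([[157,131],[222,375]]),.014)
d=far[1]-far[0];d/=np.linalg.norm(d);th=np.arctan2(d[0],-d[1]);e=side[1]-side[0];e/=np.linalg.norm(e);th2=np.arctan2(-e[1],-e[0])
print(th,th2)
T=(th+th2)/2;X=np.array([np.cos(T),np.sin(T)]);Y=np.array([-X[1],X[0]])
o=far[0]-.022*X-.022*Y;print("corner",o,"T",T)
print("inner px check",ray("top",f([[202,157]]),.014))
print("seat",o-.0375*X-.0375*Y)
b=np.array([.4897,-.0717]);print("block in stop",(b-o)@X,(b-o)@Y)
# block edge lines from crop corners
c=ray("top",f([[490,358],[618,367],[613,497],[483,488]]),.018);
for i in range(4):
    v=c[(i+1)%4]-c[i];print(np.linalg.norm(v),np.arctan2(v[1],v[0])%(np.pi/2)-np.pi/2)
print(c.mean(0))
t=ray("top",f([[652,132],[776,172],[742,297],[614,257]]),.018);print("turq",((t-o)@np.c_[X,Y]).round(3).tolist())
E
```

```text
0.22717451338994948 0.24608065953724004
corner [0.64550141 0.11932363] T 0.23662758646359477
inner px check [[0.6462763  0.12056268]]
seat [0.61783734 0.07407764]
block in stop -0.19624067542604415 -0.14917675097777758
0.07212907347718471 -0.09245221879903087
0.07272762912699195 -0.07236432467211573
0.07273927062833192 -0.09251933029269477
0.07271305025272297 -0.08075323112145538
[ 0.48854949 -0.07276614]
turq [[-0.051, -0.25], [-0.091, -0.312], [-0.154, -0.274], [-0.114, -0.21]]
```

```bash
python3 -m pendant '[[0.035,0.042,0,0,0,0.126],[0.035,0.042,0,0,0,0.126],[0.035,0.042,0,0,0,0.126],[0.035,0.042,0,0,0,0.126],[0.035,0.042,0,0,0,0.126],[0.035,0.042,0,0,0,0.126],[0.035,0.042,0,0,0,0.126],[0.035,0.042,0,0,0,0.126],[0.035,0.042,0,0,0,0.126],[0.038,0.040,0,0,0,0.126]]' -0.06
python3 -m pendant '[[0,0,-0.03,0,0,0],[0,0,0,0,0,0]]'
python3 - <<'E'
from h import *
s=monitor.state();print(s["q"].round(3),s["tcp_pos"],s["width"])
x,y=s["tcp_rot"][1:3];print("yaw",2*np.arctan2(y,x),s["tcp_rot"])
save("side","pics/side1.png")
E
```

```text
clock: 1.35
tcp_pos: [0.4836, -0.1404, 0.2311]
tcp_rot: [-0.0, 0.734, 0.679, -0.0]
contact_force: [0.9, -0.3, 0.1]
width: 0.471
clock: 1.6
tcp_pos: [0.4813, -0.1405, 0.1988]
tcp_rot: [-0.003, 0.735, 0.678, -0.001]
contact_force: [0.7, 0.1, -0.2]
width: 0.471
[-0.521  0.052  1.818 -0.     1.278 -0.44 ] [ 0.48130335 -0.14052146  0.1988032 ] 0.4711669587629807
yaw 1.4892554418239026 [-0.00275222  0.73533713  0.67769523 -0.0009551 ]
```

View pics/side1.png

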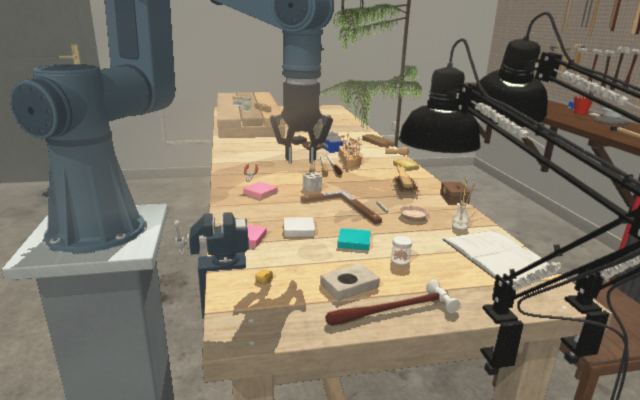

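The side view shows the gripper near (300,150), clear of everything, with the steel block below it at (298,227). I'll lower it to the right of the block.

```bash
python3 -m pendant '[[0,0,-0.04,0,0,0],[0,0,-0.05,0,0,0],[0,0,-0.05,0,0,0],[0,0,-0.025,0,0,0],[0,0,-0.01,0,0,0],[0,0,-0.008,0,0,0],[0,0,0,0,0,0]]'
python3 - <<'E'
from h import *
s=monitor.state();print(s["tcp_pos"]);x,y=s["tcp_rot"][1:3];print("yaw",2*np.arctan2(y,x))
a,_=save("side","pics/a.png");cv2.imwrite("pics/side2.png",cv2.resize(a[170:270,230:390,::-1],None,fx=5,fy=5,interpolation=cv2.INTER_CUBIC))
E
```

```text
clock: 2.52
tcp_pos: [0.4834, -0.1427, 0.019]
tcp_rot: [0.001, 0.736, 0.677, 0.0]
contact_force: [-0.3, 0.1, -0.4]
width: 0.468
[ 0.48340482 -0.14273402  0.01900612]
yaw 1.4872901700125498
```

View pics/side2.png

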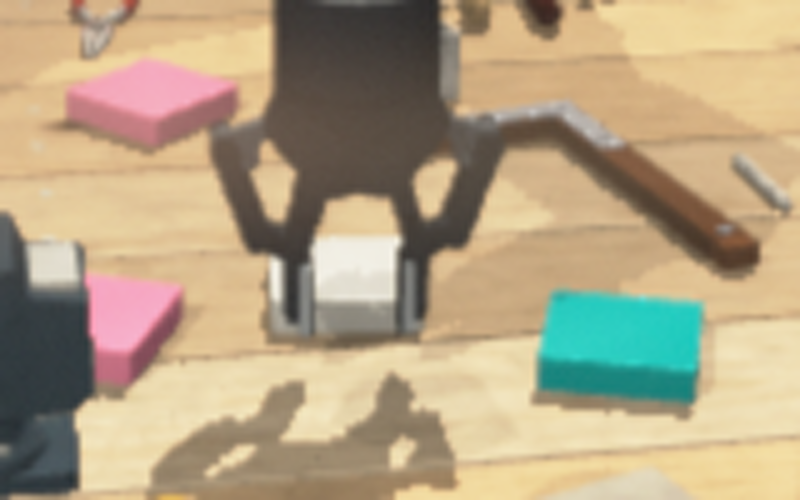

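The crop shows both fingertips in front of the block's right face, centred on it, and clear of the turquoise look-alike at right. I'll lower to just above the bench and start the turning push.

```bash
python3 -m pendant '[[0,0,-0.008,0,0,0],[0,0,-0.006,0,0,0],[0,0.01,0,0,0,0],[0.001,0.01,0,0,0,0],[0.001,0.008,0,0,0,0],[0.0005,0.008,0,0,0,0.03],[0.0005,0.01,0,0,0,0.03],[0,0.01,0,0,0,0.03]]'
python3 - <<'E'
from h import *
s=monitor.state();print(s["tcp_pos"]);x,y=s["tcp_rot"][1:3];print("yaw",2*np.arctan2(y,x))
E
```

```text
clock: 3.58
tcp_pos: [0.4862, -0.0858, 0.0045]
tcp_rot: [0.0, 0.704, 0.71, 0.0]
contact_force: [0.6, -3.5, -0.2]
width: 0.47
[ 0.48618888 -0.08576374  0.00447651]
yaw 1.5798748425821107
```

```bash
python3 -m pendant '[[0,0.01,0,0,0,0.038],[-0.0005,0.01,0,0,0,0.038],[-0.001,0.01,0,0,0,0.038],[-0.001,0.01,0,0,0,0.038],[-0.0015,0.01,0,0,0,0.038],[-0.002,0.01,0,0,0,0.038],[-0.002,0.008,0,0,0,0],[0,0,0,0,0,0]]'
python3 - <<'E'
from h import *
s=monitor.state();print(s["tcp_pos"]);x,y=s["tcp_rot"][1:3];print("yaw",2*np.arctan2(y,x))
save("top","pics/top2.png")
E
```

```text
clock: 4.58
tcp_pos: [0.4769, -0.0169, 0.0039]
tcp_rot: [-0.001, 0.619, 0.785, -0.0]
contact_force: [0.1, -1.0, -0.6]
width: 0.47
[ 0.47688132 -0.01692006  0.00394622]
yaw 1.8061892507691826
```

View pics/top2.png

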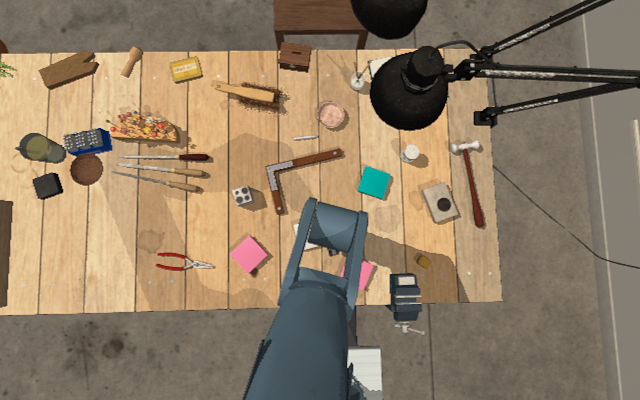

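The top view is mostly covered by the arm. The block's left edge shows near (305,235), where expected. The commanded poses put its centre at about (-0.196, -0.045) in the stop frame. I'll move round to the near side.

```bash
python3 -m pendant '[[0.005,-0.02,0,0,0,0],[0,0,0.04,0,0,0],[0,0,0.03,0,0,0],[-0.01,0.005,0,0,0,-0.175],[-0.01,0.005,0,0,0,-0.175],[-0.01,0.005,0,0,0,-0.175],[-0.01,0.005,0,0,0,-0.175],[-0.01,0.005,0,0,0,-0.175],[-0.01,0.005,0,0,0,-0.175],[-0.01,0.008,0,0,0,-0.175]]' -0.3
python3 -m pendant '[[-0.006,0.004,0,0,0,-0.175],[-0.005,0.004,0,0,0,-0.171],[0,0,0,0,0,0]]'
python3 - <<'E'
from h import *
s=monitor.state();print(s["q"].round(2),s["tcp_pos"]);x,y=s["tcp_rot"][1:3];print("yaw",2*np.arctan2(y,x))
p,d=save("top","pics/top3.png")
hsv=cv2.cvtColor(p,cv2.COLOR_RGB2HSV)
v=p[140:260,235:395];cv2.imwrite("pics/crop3.png",cv2.resize(v,None,fx=5,fy=5,interpolation=cv2.INTER_CUBIC)[:,:,::-1])
E
```

```text
clock: 5.88
tcp_pos: [0.4116, 0.0004, 0.0737]
tcp_rot: [-0.001, 0.959, 0.283, -0.001]
contact_force: [-0.0, 0.1, 0.3]
width: 0.349
clock: 6.25
tcp_pos: [0.4008, 0.0084, 0.0737]
tcp_rot: [-0.001, 0.993, 0.118, -0.001]
contact_force: [0.4, -0.8, -0.1]
width: 0.35
[-0.28  0.01  2.15  0.    0.98  1.06] [0.40075292 0.00844747 0.07374497]
yaw 0.23634527618121617
```

View pics/crop3.png

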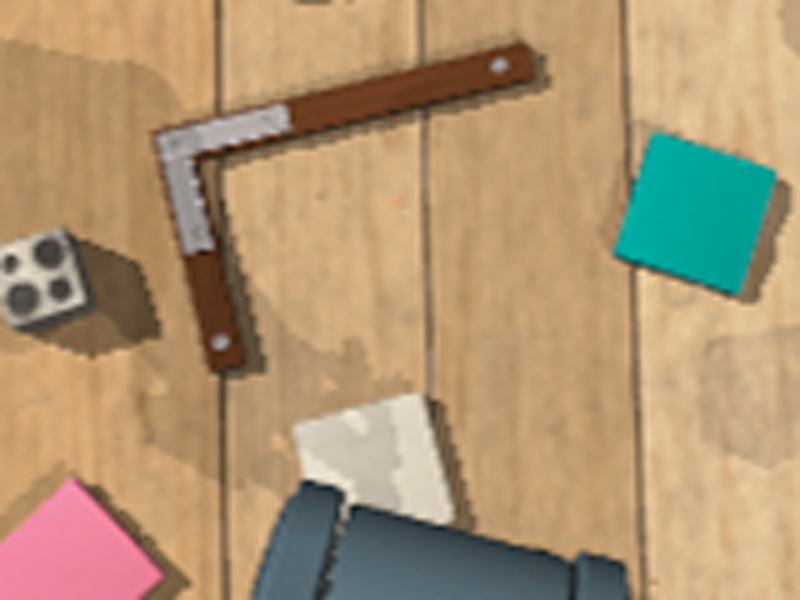

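The crop shows the block's far edge running from (293,428) to (422,393). It looks parallel to the far leg and clear of the side leg. I'll put those corners in the stop frame.

```bash
cat >> h.py <<'E'
o=np.array([.6455,.1193]);T=.2366;X=np.array([np.cos(T),np.sin(T)]);Y=np.array([-X[1],X[0]])
def crop(l,z): return ((ray("top",np.array(l,float)/5+[235,140],z)-o)@np.c_[X,Y]).round(4)
E
python3 - <<'E'
from h import *
c=crop([[293,428],[422,393],[455,523]],.018);print(c,(c[0]+c[2])/2)
for a,b in((0,1),(1,2)): v=c[b]-c[a];print(np.arctan2(v[1],v[0])%(np.pi/2))
print(((monitor.state()["tcp_pos"][:2]-o)@np.c_[X,Y]))
E
```

```text
[[-0.161  -0.0105]
 [-0.1606 -0.0851]
 [-0.2351 -0.0842]] [-0.19805 -0.04735]
0.005361878910097317
1.5587163775060153
[-0.26349039 -0.05077115]
```

```bash
python3 -m pendant '[[0,0,-0.04,0,0,0],[0,0,-0.022,0,0,0],[0,0,-0.007,0,0,0],[0.0078,0.0019,0,0,0,0],[0.0078,0.0019,0,0,0,0],[0.0117,0.0028,0,0,0,0],[0.0117,0.0028,0,0,0,0],[0.0117,0.0028,0,0,0,0],[0.0117,0.0028,0,0,0,0],[0.0117,0.0028,0,0,0,0]]'
python3 -m pendant '[[0.0117,0.0028,0,0,0,0],[0.0117,0.0028,0,0,0,0],[0.0117,0.0028,0,0,0,0],[0.0117,0.0028,0,0,0,0],[0.0117,0.0028,0,0,0,0],[0.0117,0.0028,0,0,0,0],[0.0078,0.0019,0,0,0,0]]'
python3 - <<'E'
from h import *
s=monitor.state();print(s["tcp_pos"],(s["tcp_pos"][:2]-o)@np.c_[X,Y]);x,y=s["tcp_rot"][1:3];print("yaw",2*np.arctan2(y,x))
E
```

```text
clock: 7.55
tcp_pos: [0.4757, 0.026, 0.0056]
tcp_rot: [-0.0, 0.993, 0.118, -0.001]
contact_force: [-5.5, -1.3, 5.4]
width: 0.352
clock: 8.43
tcp_pos: [0.5541, 0.0447, 0.0055]
tcp_rot: [0.0, 0.993, 0.118, -0.001]
contact_force: [-6.7, -1.8, 4.7]
width: 0.351
[0.55411041 0.04469506 0.00552132] [-0.10633082 -0.05110489]
yaw 0.2356564092937034
```

```bash
python3 -m pendant '[[0.0039,0.0009,0.002,0,0,0],[0.0039,0.0009,0,0,0,0],[0.0039,0.0009,0,0,0,0]]';python3 -m pendant '[[0.0019,0.0005,0,0,0,0],[0.0019,0.0005,0,0,0,0]]'; python3 -m pendant '[[0.0019,0.0005,0,0,0,0]]'
python3 - <<'E'
from h import *
s=monitor.state();print(s["tcp_pos"],(s["tcp_pos"][:2]-o)@np.c_[X,Y])
p,d=save("top","pics/top4.png")
v=p[140:260,235:395];cv2.imwrite("pics/crop4.png",cv2.resize(v,None,fx=5,fy=5,interpolation=cv2.INTER_CUBIC)[:,:,::-1])
E
```

```text
clock: 8.8
tcp_pos: [0.5655, 0.0471, 0.0072]
tcp_rot: [-0.0, 0.993, 0.117, -0.0]
contact_force: [-3.9, -0.9, 0.4]
width: 0.349
clock: 9.05
tcp_pos: [0.5694, 0.048, 0.0073]
tcp_rot: [-0.0, 0.993, 0.117, -0.0]
contact_force: [-4.0, -0.0, 0.1]
width: 0.352
clock: 9.18
tcp_pos: [0.5714, 0.0485, 0.0073]
tcp_rot: [0.0, 0.993, 0.117, -0.0]
contact_force: [-3.2, -1.6, -0.1]
width: 0.349
[0.57138462 0.04852007 0.00726367] [-0.08864129 -0.0514355 ]
```

View pics/crop4.png

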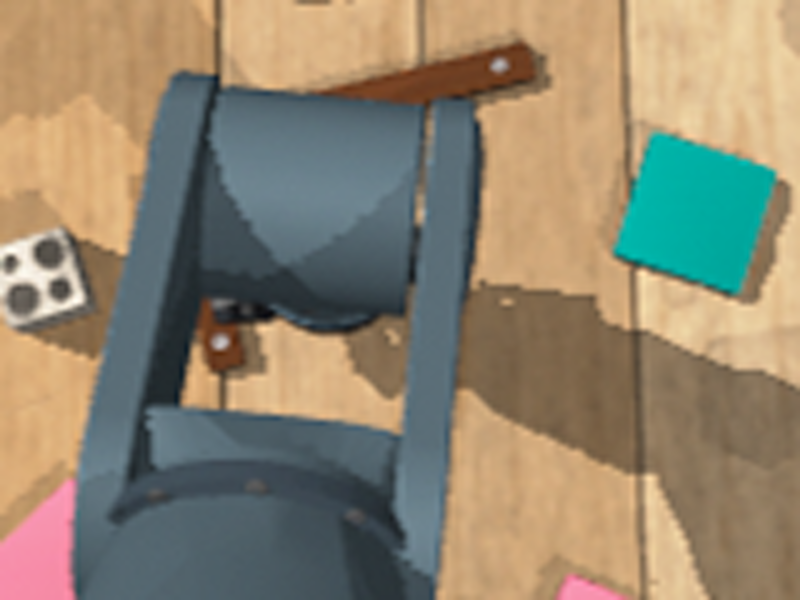

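The arm hides the block in the top view. The force is still only sliding friction (about 4 N), so I'll keep going in small steps until it rises.

```bash
for i in 1 2; do python3 -m pendant '[[0.0015,0.0004,0,0,0,0]]' | egrep 'pos|force'; done; python3 -m pendant '[[0.001,0.0002,0,0,0,0]]'| egrep 'pos|force'
```

```text
tcp_pos: [0.5728, 0.0489, 0.0073]
contact_force: [-3.0, -0.8, -0.1]
tcp_pos: [0.5744, 0.0493, 0.0073]
contact_force: [-3.3, -1.6, 0.9]
tcp_pos: [0.5755, 0.0496, 0.0073]
contact_force: [-3.4, -0.7, 0.5]
```

```bash
for i in 1 2 ; do python3 -m pendant '[[0.0015,0.0004,0,0,0,0]]' | egrep 'pos|force'; done; python3 -m pendant '[[0.001,0.0002,0,0,0,0]]'| egrep 'pos|force'
```

```text
tcp_pos: [0.5767, 0.05, 0.0073]
contact_force: [-8.2, -2.1, 2.8]
tcp_pos: [0.5767, 0.05, 0.0072]
contact_force: [-12.6, -5.0, 10.2]
tcp_pos: [0.5768, 0.05, 0.0072]
contact_force: [-16.6, -4.4, 11.8]
```

The force rose and the TCP stopped, so the block is against the far leg. I'll back off, go over, and come down on its right side.

```bash
python3 -m pendant '[[-0.012,-0.003,0,0,0,0],[-0.012,-0.003,0,0,0,0],[0,0,0.045,0,0,0],[0,0,0.04,0,0,0],[0.008,-0.005,0,0,0,0.1745],[0.008,-0.005,0,0,0,0.1745],[0.008,-0.005,0,0,0,0.1745],[0.008,-0.006,0,0,0,0.1745],[0.008,-0.006,0,0,0,0.1745],[0.008,-0.006,0,0,0,0.1745]]'
python3 -m pendant '[[0.008,-0.006,0,0,0,0.1745],[0.008,-0.006,0,0,0,0.1745],[0.007,-0.004,0,0,0,0.1745],[0,0,0,0,0,0]]'
python3 - <<'E'
from h import *
s=monitor.state();print(s["tcp_pos"],(s["tcp_pos"][:2]-o)@np.c_[X,Y]);x,y=s["tcp_rot"][1:3];print("yaw",2*np.arctan2(y,x))
p,d=save("side","pics/side5.png")
cv2.imwrite("pics/crop5.png",cv2.resize(p[160:260,250:410],None,fx=5,fy=5,interpolation=cv2.INTER_CUBIC)[:,:,::-1])
E
```

```text
clock: 11.22
tcp_pos: [0.6038, 0.0113, 0.0925]
tcp_rot: [0.0, 0.8, 0.6, 0.001]
contact_force: [0.0, -0.6, -0.1]
width: 0.353
clock: 11.72
tcp_pos: [0.6268, -0.0048, 0.0925]
tcp_rot: [0.001, 0.62, 0.784, 0.0]
contact_force: [0.1, 0.1, 0.4]
width: 0.35
[ 0.62682362 -0.00484429  0.09253182] [-0.04725533 -0.11630797]
yaw 1.803125458718037
```

View pics/crop5.png

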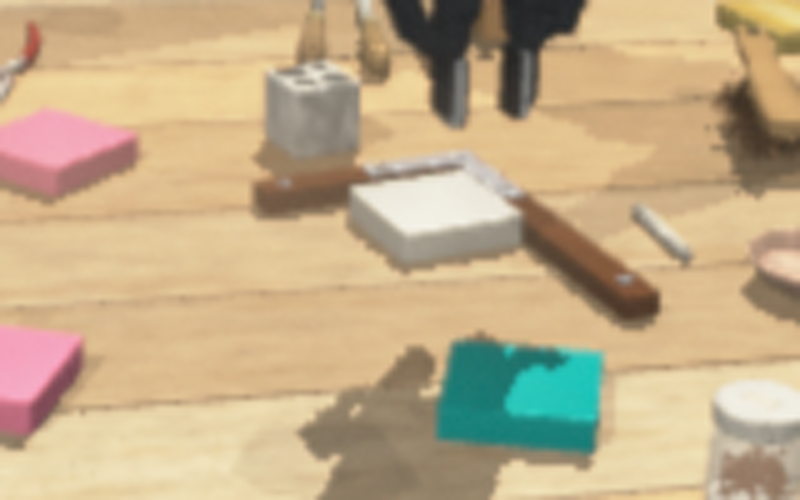

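The crop shows the block against the far leg with a small gap to the side leg, and the way on its right is clear. I'll lower and push it left.

```bash
python3 -m pendant '[[0,0,-0.04,0,0,0.004],[0,0,-0.03,0,0,0],[0,0,-0.012,0,0,0],[0,0,-0.003,0,0,0],[-0.0019,0.0078,0,0,0,0],[-0.0014,0.006,0,0,0,0],[-0.001,0.004,0,0,0,0],[-0.0007,0.003,0,0,0,0]]'
for i in 1 2 3; do python3 -m pendant '[[-0.0005,0.002,0,0,0,0]]' | egrep 'pos|force'; done
```

```text
clock: 12.78
tcp_pos: [0.6216, 0.0168, 0.0078]
tcp_rot: [0.0, 0.618, 0.786, 0.0]
contact_force: [0.3, 0.1, -0.2]
width: 0.347
tcp_pos: [0.621, 0.0184, 0.0075]
contact_force: [1.0, -5.1, 1.0]
tcp_pos: [0.6208, 0.0195, 0.0075]
contact_force: [0.2, -4.7, 0.7]
tcp_pos: [0.6202, 0.0216, 0.0075]
contact_force: [1.1, -3.7, 1.1]
```

```bash
for i in 1 2 3 4; do python3 -m pendant '[[-0.0004,0.0015,0,0,0,0]]' | egrep 'pos|force'; done
```

```text
tcp_pos: [0.6198, 0.0235, 0.0075]
contact_force: [0.9, -4.6, 1.3]
tcp_pos: [0.6194, 0.0252, 0.0075]
contact_force: [-0.1, -3.9, 1.8]
tcp_pos: [0.6189, 0.0268, 0.0075]
contact_force: [1.5, -5.2, 1.5]
tcp_pos: [0.6185, 0.0284, 0.0075]
contact_force: [1.3, -4.7, 1.5]
```

```bash
for i in 1 2 3 4; do python3 -m pendant '[[-0.0003,0.001,0,0,0,0]]' | egrep 'pos|force'; done
```

```text
tcp_pos: [0.6182, 0.0294, 0.0075]
contact_force: [2.2, -4.0, 2.3]
tcp_pos: [0.6179, 0.0303, 0.0074]
contact_force: [1.2, -4.3, 1.4]
tcp_pos: [0.6175, 0.0313, 0.0074]
contact_force: [1.4, -5.6, 2.6]
tcp_pos: [0.6173, 0.0319, 0.0075]
contact_force: [1.7, -8.5, 1.6]
```

```bash
for i in 1 2 3; do python3 -m pendant '[[-0.0003,0.001,0,0,0,0]]' | egrep 'pos|force'; done
python3 -m pendant '[[0.003,-0.012,0,0,0,0],[0.003,-0.012,0,0,0,0],[0,0,0.05,0,0,0],[0,0,0.05,0,0,0],[0,-0.05,0.03,0,0,0],[-0.01,-0.06,0.02,0,0,0],[-0.02,-0.05,0,0,0,0],[-0.03,-0.05,0,0,0,0],[-0.03,-0.05,0,0,0,0],[-0.03,-0.05,0,0,0,0]]'
python3 - <<'E'
from h import *
p,d=save("top","pics/top6.png")
v=cv2.resize(p[140:260,235:395],None,fx=5,fy=5,interpolation=cv2.INTER_CUBIC)
s,_=save("side","pics/side6.png");w=cv2.resize(s[180:220,300:400],(400,160),interpolation=cv2.INTER_CUBIC);v[440:,:400]=w
cv2.imwrite("pics/crop6.png",v[:,:,::-1])
E
```

```text
tcp_pos: [0.6171, 0.0321, 0.0075]
contact_force: [1.4, -12.2, 1.5]
tcp_pos: [0.6169, 0.0322, 0.0075]
contact_force: [1.0, -14.7, 1.6]
tcp_pos: [0.6166, 0.0324, 0.0076]
contact_force: [1.2, -18.5, 0.7]
clock: 15.78
tcp_pos: [0.5012, -0.2982, 0.1565]
tcp_rot: [-0.0, 0.618, 0.786, 0.001]
contact_force: [0.9, -1.1, -0.3]
width: 0.356
```

View pics/crop6.png

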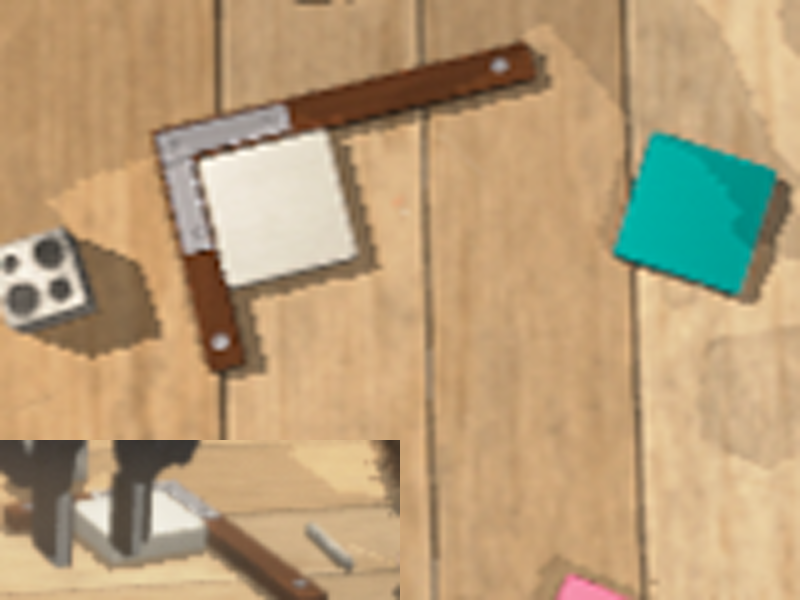

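The block appears seated in the corner, with top corners near (200,157), (327,129), (357,257) and (225,287). I'll check it numerically.

Run:
```python
from h import *
p=cv2.imread("pics/top6.png")[:,:,::-1].copy();hsv=cv2.cvtColor(p,cv2.COLOR_RGB2HSV)
m=((hsv[...,1]<60)&(hsv[...,2]>185)).astype(np.uint8);m[:,:274]=0;m[:,312:]=0;m[:160]=0;m[202:]=0
m=cv2.morphologyEx(m,cv2.MORPH_OPEN,np.ones((5,5)))
c=max(cv2.findContours(m,0,2)[0],key=cv2.contourArea)
w=(((ray("top",c[:,0],.018)-o)@np.c_[X,Y])*1000).astype(np.float32);print(cv2.minAreaRect(w))
print(crop([[200,157],[327,129],[357,257],[225,287]],.018), crop([[200,157],[327,129],[357,257],[225,287]],.018).mean(0))
# far edge / side edge slopes of white region
pts=w
for nm,k in(("right",1),("near",0)):
    s=pts[(pts[:,k]<-64)&(pts[:,1-k]<-12)&(pts[:,1-k]>-62)];print(nm,len(s),np.polyfit(s[:,1-k],s[:,k],1))
```

```text
((-37.358951568603516, -31.573028564453125), (75.01103210449219, 73.33238220214844), 89.22904968261719)
[[ 0.0005  0.0019]
 [-0.0021 -0.0715]
 [-0.0771 -0.0694]
 [-0.0747  0.0066]] [-0.03835 -0.0331 ]
right 8 [-2.11961123e-02 -6.86455701e+01]
near 8 [ 2.78511848e-03 -7.25423273e+01]
```

Both faces are in contact. The measured angle is within about 0.015 rad of the stop's, which is at the limit of this view. Time is plentiful, so I'll press each free face once at its centre with shut fingers. A single contact lets the block align itself to the legs.

```bash
python3 -m pendant '[[0.019,0.045,0,0,0,0],[0.019,0.045,0,0,0,0],[0.019,0.045,0,0,0,0],[0.019,0.045,0,0,0,0],[0.019,0.045,0,0,0,0],[0.019,0.045,0,0,0,0],[0.017,0.043,0,0,0,0],[0,0,-0.05,0,0,0],[0,0,-0.05,0,0,0],[0,0,-0.03,0,0,0]]' -1
python3 -m pendant '[[0,0,-0.012,0,0,0],[0,0,-0.004,0,0,0],[-0.001,0.004,0,0,0,0],[-0.001,0.004,0,0,0,0],[-0.001,0.004,0,0,0,0]]'
for i in 1 2 3; do python3 -m pendant '[[-0.0005,0.002,0,0,0,0]]' | egrep 'pos|force'; done
```

```text
clock: 17.12
tcp_pos: [0.6312, 0.0177, 0.0234]
tcp_rot: [-0.002, 0.617, 0.787, -0.001]
contact_force: [0.1, -0.2, -0.7]
width: -0.001
clock: 17.75
tcp_pos: [0.631, 0.0281, 0.0119]
tcp_rot: [0.001, 0.618, 0.786, 0.0]
contact_force: [-0.2, 0.1, 0.3]
width: -0.002
tcp_pos: [0.6301, 0.0302, 0.0114]
contact_force: [-0.3, 0.5, -0.4]
tcp_pos: [0.6295, 0.032, 0.011]
contact_force: [-0.1, -0.3, -1.3]
tcp_pos: [0.6289, 0.0339, 0.0108]
contact_force: [-1.1, -0.1, -0.6]
```

```bash
for i in 1 2 3 4 5; do python3 -m pendant '[[-0.0004,0.0015,0,0,0,0]]' | egrep 'pos|force'; done
```

```text
tcp_pos: [0.6286, 0.035, 0.0108]
contact_force: [-0.2, -5.3, -1.1]
tcp_pos: [0.6284, 0.0351, 0.0108]
contact_force: [0.1, -10.3, -0.3]
tcp_pos: [0.6284, 0.0353, 0.0109]
contact_force: [1.5, -14.8, -2.8]
tcp_pos: [0.6284, 0.0353, 0.0111]
contact_force: [1.9, -20.3, -1.5]
tcp_pos: [0.6284, 0.0355, 0.0113]
contact_force: [1.8, -24.9, -1.3]
```

```bash
python3 -m pendant '[[0.004,-0.017,0,0,0,0],[0.004,-0.017,0,0,0,0],[0,0,0.045,0,0,0],[0,0,0.035,0,0,0],[-0.0097,0.006,0,0,0,-0.1745],[-0.0097,0.006,0,0,0,-0.1745],[-0.0097,0.006,0,0,0,-0.1745],[-0.0097,0.006,0,0,0,-0.1745],[-0.0097,0.006,0,0,0,-0.1745],[-0.0097,0.006,0,0,0,-0.1745]]'
python3 -m pendant '[[-0.0097,0.006,0,0,0,-0.1745],[-0.0097,0.006,0,0,0,-0.1745],[-0.0097,0.006,0,0,0,-0.1745],[0,0,0,0,0,0]]'
```

```text
clock: 20.0
tcp_pos: [0.5765, 0.0433, 0.0908]
tcp_rot: [-0.0, 0.929, 0.369, 0.0]
contact_force: [0.7, -0.1, 0.2]
width: 0.001
clock: 20.5
tcp_pos: [0.5472, 0.0615, 0.0908]
tcp_rot: [-0.0, 0.993, 0.12, -0.0]
contact_force: [-0.4, -0.1, -0.8]
width: -0.001
```

```bash
python3 -m pendant '[[0,0,-0.04,0,0,0],[0,0,-0.03,0,0,0],[0,0,-0.008,0,0,0],[0,0,-0.002,0,0,0],[0.0078,0.0019,0,0,0,0],[0.0058,0.0014,0,0,0,0],[0.0039,0.0009,0,0,0,0],[0.003,0.0007,0,0,0,0],[0.0019,0.0005,0,0,0,0]]'
for i in 1 2 3 4 5; do python3 -m pendant '[[0.0015,0.0004,0,0,0,0]]' | egrep 'pos|force'; done
```

```text
clock: 21.62
tcp_pos: [0.5702, 0.0668, 0.0109]
tcp_rot: [0.0, 0.993, 0.119, 0.0]
contact_force: [-0.2, 0.5, 0.6]
width: -0.001
tcp_pos: [0.5714, 0.0671, 0.0107]
contact_force: [-0.6, -0.9, -0.2]
tcp_pos: [0.5717, 0.0673, 0.0105]
contact_force: [-7.4, -1.9, 4.5]
tcp_pos: [0.5727, 0.0676, 0.0104]
contact_force: [-7.6, -3.1, 6.0]
tcp_pos: [0.5731, 0.0678, 0.0102]
contact_force: [-11.8, -4.6, 9.3]
tcp_pos: [0.5732, 0.0679, 0.01]
contact_force: [-17.7, -6.4, 13.7]
```

That press closed about a millimetre and then went firm. I'll retreat and take a last look.

```bash
python3 -m pendant '[[-0.017,-0.004,0,0,0,0],[-0.017,-0.004,0,0,0,0],[0,0,0.05,0,0,0],[0,0,0.05,0,0,0],[-0.02,-0.05,0.04,0,0,0],[-0.02,-0.06,0,0,0,0],[-0.01,-0.06,0,0,0,0],[0,-0.06,0,0,0,0],[0,-0.06,0,0,0,0],[0,-0.06,0,0,0,0]]'
python3 - <<'E'
from h import *
p,d=save("top","pics/top7.png");hsv=cv2.cvtColor(p,cv2.COLOR_RGB2HSV)
m=((hsv[...,1]<60)&(hsv[...,2]>185)).astype(np.uint8);m[:,:274]=0;m[:,312:]=0;m[:160]=0;m[202:]=0
m=cv2.morphologyEx(m,cv2.MORPH_OPEN,np.ones((5,5)));c=max(cv2.findContours(m,0,2)[0],key=cv2.contourArea)
print(cv2.minAreaRect((((ray("top",c[:,0],.018)-o)@np.c_[X,Y])*1000).astype(np.float32)))
q=np.load("top0.npz")["p"]
v=cv2.resize(p[140:220,255:355],(800,640),interpolation=cv2.INTER_CUBIC)[:400]
s,_=save("side","pics/side7.png");w=cv2.resize(s[165:240,230:430],(532,200),interpolation=cv2.INTER_CUBIC)
v=np.vstack([v,np.zeros((200,800,3),np.uint8)]);v[400:,:532]=w;cv2.imwrite("pics/crop7.png",v[:,:,::-1])
E
```

```text
clock: 23.5
tcp_pos: [0.495, -0.2873, 0.1483]
tcp_rot: [0.0, 0.993, 0.119, 0.0]
contact_force: [0.8, 0.2, 0.5]
width: -0.003
((-35.944122314453125, -31.626384735107422), (75.18276977539062, 73.75031280517578), 88.79070281982422)
```

View pics/crop7.png

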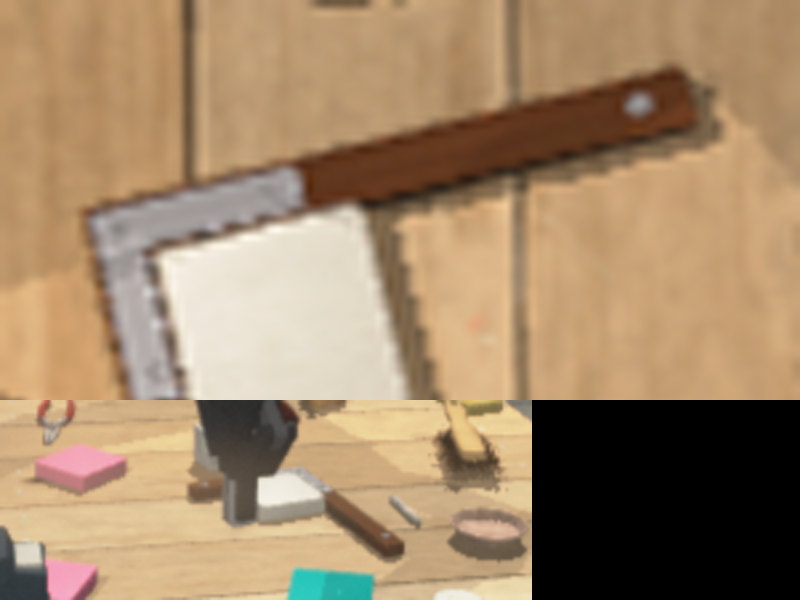

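The pictures show the block hard into the corner and no bystander visibly moved. The mask angle is noisy, so I'll do one sub-pixel comparison of block edges with the outer edges of the legs.

Run:
```python
from h import *
K,R,t=cam("top")
p=cv2.imread("pics/top7.png").astype(np.float32);p=cv2.GaussianBlur(p,(0,0),.6)
def edge(nm,a,b,along,z,s):   # along: 0 edge runs along x', 1 along y'; a=(lo,hi) along, b=(lo,hi) across
    A=np.linspace(*a,60);B=np.linspace(*b,80);g=np.stack(np.meshgrid(A,B,indexing='ij'),-1)
    if along==1:g=g[...,::-1]
    w=np.concatenate([o+g[...,:1]*X+g[...,1:]*Y,np.full(g.shape[:2]+(1,),z)],-1)
    c=w@R.T+t;u=c@K.T;uv=(u[...,:2]/u[...,2:]).astype(np.float32)
    im=cv2.remap(p,uv[...,0],uv[...,1],cv2.INTER_CUBIC)
    G=np.abs(np.gradient(im,axis=1)).sum(-1);G[G<.5*G.max(1,keepdims=True)]=0
    e=(G*B).sum(1)/G.sum(1);k=np.polyfit(A,e,1)
    k=np.polyfit(A[abs(e-np.polyval(k,A))<.0015],e[abs(e-np.polyval(k,A))<.0015],1)
    print(nm,"yaw rel T",round((k[0] if along==0 else -k[0]),4),"at mid",round(np.polyval(k,np.mean(a)),4),"rms",round(float(np.std(e-np.polyval(k,A))),4))
edge("far outer",(-.17,-.01),(.014,.032),1,.014,0)
edge("side outer",(-.10,.01),(.016,.036),0,.014,0)
edge("block near",(-.062,-.005),(-.085,-.065),1,.018,0)
edge("block right",(-.065,-.01),(-.08,-.06),0,.018,0)
edge("block far",(-.06,-.01),(-.005,.006),1,.018,0)
edge("block left",(-.065,-.01),(-.002,.011),0,.018,0)
```

```text
far outer yaw rel T -0.0062 at mid 0.0225 rms 0.0007
side outer yaw rel T -0.0438 at mid 0.027 rms 0.0007
block near yaw rel T -0.0539 at mid -0.0747 rms 0.0007
block right yaw rel T -0.0082 at mid -0.0706 rms 0.0007
block far yaw rel T 0.0021 at mid 0.0011 rms 0.0004
block left yaw rel T -0.0266 at mid 0.0055 rms 0.0004
```

```bash
python3 -m pendant '[[0,0,0,0,0,0],[0,0,0,0,0,0]]' && python3 -c "
from h import *
print(r.hand_in())"
```

```text
clock: 23.85
tcp_pos: [0.4951, -0.2838, 0.1478]
tcp_rot: [-0.0, 0.993, 0.12, -0.0]
contact_force: [0.8, 0.8, 0.8]
width: -0.001
the job is handed in; nothing more can be done
None
```

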